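# Put the upper tray back on the cup stand and set the bean jar on it

### The job

The upper tray of the two-tier cup stand is leaning on the sloped drying rest. Lower it level onto the stand so that all four corner holes drop over their own posts and it rests fully home on the post shoulders (do not let it fall from above), let go, then set the bean jar down upright on that tray, wholly on it beside the handle on either side, without dropping it. Leave everything else where it is.

Things in the scene. Friction and masses are not known exactly. Their poses are not given: they have to be found in the camera images.
- stand: Cup stand, fixed: board 150 (x) x 200 (y) x 15 mm, four posts at x = +-60, y = +-85 mm: 22 mm thick up to a flat shoulder at z = 100 mm, then a 10 mm pin up to z = 130 mm whose last 10 mm taper to 4 mm. Two upturned cups on the board reach z = 65 mm. Origin: centre of the underside; z up. Left or right of the robot, turned up to 0.25 rad
- rest: Sloped drying rest of dark steel bars, fixed, about 150 (x) x 135 (y) x 120 mm tall, on the other side from the stand: two bars rise at 32 degrees towards its +x, with a lip 12 mm high at the lower end. Origin: centre of its footprint; z up; the bars' upper faces pass 75 mm above it. Turned up to 0.25 rad
- tray_handle (a point): Centre of the upper tray's handle: a straight dark wood bar 92 (x) x 14 (y) x 18 (z) mm on two thin steel legs at x = +-36 mm, over the middle of the board, 53 mm above the board's underside. Axes as the tray: z from board to handle. At the start z leans 32 degrees from vertical towards the rest's -x (to the robot). When home it is 153 mm above the stand's origin; either way round will do
- tray_board (a point): Middle of the upper tray's board, half-way through it, 49 mm below the handle's centre along the tray's z. The tray is a pale wooden board 150 (x) x 200 (y) x 8 mm, about 0.3 kg with its handle, with four 16 mm through holes at x = +-60, y = +-85 mm. At the start it lies on the rest, its lower edge against the lip
- jar_mid (a point): Centre, half-way up, of a closed glass bean jar with a steel cap, 54 mm in diameter and 90 mm tall, about 0.2 kg, standing upright on the table between stand and rest; its body is straight at mid height; z is its axis. On the tray, there is room for it beside the handle, centred about 55 mm from the handle along the tray's y
- mug: Bystander, to be left alone: white ceramic mug, 76 mm wide, 85 mm tall; origin at the centre of its underside
- paper_cups: Bystander, to be left alone: stack of paper cups, 74 mm wide, 100 mm tall; origin at the centre of its underside
- spoon: Bystander, to be left alone: steel spoon, 150 mm long, lying flat; origin at the centre of its underside
- tamper: Bystander, to be left alone: steel coffee tamper, 58 mm wide, 88 mm tall; origin at the centre of its underside
- bowl: Bystander, to be left alone: steel mixing bowl, 200 mm wide, 75 mm tall; origin at the centre of its underside
- pitcher: Bystander, to be left alone: steel milk pitcher, 84 mm wide, 105 mm tall; origin at the centre of its underside
- saucer: Bystander, to be left alone: white saucer, 140 mm wide, 15 mm tall; origin at the centre of its underside
Mind the look-alikes: they are no part of the job. What is shaped like the part that bears jar_mid but blue or red is not meant.

How it is judged:
On the way:
1. the tray is home on the four posts, level, and let go (z of tray_handle in the frame of stand between 0.149 and 0.157 m and horizontal distance between tray_handle and stand below 0.008 m and angle between tray_handle's own z axis and vertical below 0.035 rad and angle between the x axis of tray_handle and the x axis of stand, either way round below 0.08 rad and contact force between the fingers and tray below 0.1 N), for 0.2 s.
At the end, for the whole second after the job is handed in: Tray on all four shoulders (height within 4 mm, level within 2 deg, centred within 8 mm, aligned within 4.5 deg, either way round); jar upright on its board, base within 5 mm of it, centre within 52 mm (x) and 77 mm (y) of the tray middle; both let go (all of step 1 and z of jar_mid in the frame of tray_handle between -0.005 and 0.005 m and x of jar_mid in the frame of tray_handle between -0.052 and 0.052 m and y of jar_mid in the frame of tray_handle between -0.077 and 0.077 m and angle between jar_mid's own z axis and vertical below 0.08 rad and contact force between the fingers and jar below 0.1 N); the robot touches nothing.
It fails at once if the tray is let go while still more than 12 mm above its home over the stand (z of tray_handle in the frame of stand above 0.165 m and horizontal distance between tray_handle and stand below 0.06 m and contact force between the fingers and tray below 0.1 N).
It fails at once if the jar is let go more than 15 mm above the tray (z of jar_mid in the frame of tray_handle above 0.015 m and horizontal distance between jar_mid and tray_handle below 0.1 m and horizontal distance between tray_handle and stand below 0.02 m and contact force between the fingers and jar below 0.1 N).
It fails at once if the jar is tipped over (angle between jar_mid's own z axis and vertical above 1 rad).
It fails at once if a bystander is moved more than 30 mm or tipped (distance of any of mug, paper_cups, spoon, tamper, bowl, pitcher, saucer from where it was at the start of the episode above 0.03 m or angle between any of mug, paper_cups, spoon, tamper, bowl, pitcher, saucer's own z axis and vertical above 0.6 rad).
It also fails if it takes over 59 s, if anything falls off the work surface, if the arm or the gripper's body presses on something with over 40 N, if the wrist force passes 120 N, or if a joint passes its speed limit or range.

### The arm

A 7-joint arm with a two-finger parallel gripper is mounted at the origin on the work surface. World frame = base frame: x ahead of the robot, y to its left, z up, the work surface at z = 0. Lengths are in m, angles in rad, forces in N, time in s.
With the tool pointing down it reaches from about 0.4 to 0.9 m from the base axis. Payload 5.6 kg.
Tool frame: the origin (TCP) lies midway between the tips of the shut fingers; the grasp point (between the pads) lies 19 mm behind it; z points along the fingers, y is the line along which they close (so a half turn about z gives the same grasp; the last joint's range is limited). The gripper opens to 92 mm and grips with 3 to 60 N. Pads are 20 mm wide; open, the fingers measure 128 mm over their backs; the gripper's body (75 mm by 189 mm) begins 69 mm behind the grasp point.
Start: joints at [-1.199, 0.468, -0.012, 1.603, 0.006, 1.071, -0.056], TCP at [0.262, 0.595, 0.215] pointing down, gripper open.
Joint ranges: [-2.53, 2.53], [-0.31, 2.02], [-1.57, 1.55], [0.28, 2.44], [-1.29, 4.43], [0.15, 1.84], [-2.92, 2.92]. Speed limits (rad/s): [2.57, 2.57, 3.14, 3.14, 3.14, 3.14, 3.14].

### API

Orientations are given as a 3x3 rotation matrix whose columns are the frame's x, y, z axes.
In Python, from station import env, effector, solver, viewer, workorder, search_frame, tip_of gives the robot as it stands. Calls block until the motion is done:
- env.reach(position, orientation): joint-space move of the TCP to a pose.
- env.movel(position, frame=None, rate=0.15): straight line of the TCP; frame=None keeps the orientation; rate is the mean speed in m/s.
- env.goto_joints(angles): joint-space move.
- effector.release() and effector.grasp(squeeze=None): open the fingers fully, or close them until they stop; squeeze is the grip in N (None keeps the last).
- env.pause(seconds).
- solver.inverse_kinematics(position, orientation): joint angles nearest the present ones, or None.
- env.sense(): the state.
- viewer.read_camera(name): name is "side" or "top" or "wrist"; returns (picture, depth): 400x640x3 uint8, red, green, blue; 400x640 float32, m along the optical axis (not along the pixel's ray), 0 where there is no reading.
- viewer.camera_info(name): a dict with "intrinsics" (3x3 intrinsics, pixels), "dist_coeffs" ([k1, k2, p1, p2, k3] as OpenCV has them; the pictures are not rectified), "eye" and "rotation" of the camera in the world; the wrist camera has in their place "T_tool_cam" (4x4, takes a point from camera to tool coordinates, whose origin is the TCP and whose axes are the flange's). Camera axes: x right, y up, looking along -z (the intrinsics and any distortion apply to the point x, -y, -z); pixel columns grow to the right and rows downward; lengths in m; the calibration is good to about 2 mm. A picture is of the moment at which its call begins: read the wrist's pose just before it. camera_info takes no time and is no camera call.
A pose or a line that the arm cannot do raises env.PlanningError and nothing moves.
- workorder.finish_job(): hands the job in; it is judged then, once.
Trained networks look in the newest picture that a camera, given by its name, has taken for a name from the list of things; names that differ only in an ending like _2 or _b are one class to them, and where a whole thing is asked for, a point or a joint stands for the part that bears it (a point fixed in the world has none). Each returns a list of dicts, best first, with "score" (0 to 1); they miss things now and then, are a little off and sometimes report something else, mostly with a low value. They report only what shows in the picture. A call takes as long as a camera call. They do not tell look-alikes from the thing itself.
- search_frame(camera, name): "at" ([x, y, z] in m, in world coordinates, good to about 4 mm: the middle of the surface that is visible of it).
- tip_of(camera, name): "at" ([x, y, z] in m, in world coordinates, good to about 4 mm: a listed point, or the origin of a listed thing).
The state is a dict: "t": time; "joint_positions": joint angles; "joint_velocities": joint speeds; "tau": joint torques, N m; "ee_pos": TCP position; "tcp_rot": TCP orientation; "wrist_force": force on the tool from outside, world axes, zero at the start; "moment": the same for the moment, N m; "gripper_width": finger opening in m; "grasp_force": force on a finger pad.
Only numpy, scipy, OpenCV 4.12 (cv2) and the standard library are available. Lean on these libraries where they do the work, as an engineer would, in place of code of your own. Each camera call takes 0.05 s, during which the arm holds its last target. There are 200 camera calls.

## Working session

There is one attempt and no reset: what is moved stays moved. The work goes in short steps, each a Python script; the robot and the scene stay as the last script left them, time stands still between calls to the robot, and variables do not carry over. Pictures are saved under pics/ and viewed, at most 10 in all, crops included, and the job is handed in when it is done.

```bash
mkdir -p pics; ls
cat > h.py <<'E'
import numpy as np, cv2
from station import env, effector, solver, viewer, workorder, search_frame, tip_of
def cam(name, ee=None):
    i=viewer.camera_info(name); K=np.array(i["intrinsics"]); d=np.array(i["dist_coeffs"],float)
    if name=="wrist":
        s=ee or env.sense(); T=np.eye(4); T[:3,:3]=s["tcp_rot"]; T[:3,3]=s["ee_pos"]
        T=T@np.array(i["T_tool_cam"]); return K,d,T[:3,:3],T[:3,3]
    return K,d,np.array(i["rotation"]),np.array(i["eye"])
def cloud(name):
    c=cam(name); p,z=viewer.read_camera(name); K,d,R,e=c
    h,w=z.shape; u,v=np.meshgrid(np.arange(w),np.arange(h))
    n=cv2.undistortPoints(np.stack([u,v],-1).reshape(-1,1,2).astype(float),K,d).reshape(h,w,2)
    P=np.stack([n[...,0]*z,-n[...,1]*z,-z],-1)@R.T+e
    P[z<=0]=np.nan
    return p,P,c
def proj(X,c):
    K,d,R,e=c; q=(np.atleast_2d(X)-e)@R; q=q*[1,-1,-1]
    return cv2.projectPoints(q,np.zeros(3),np.zeros(3),K,d)[0].reshape(-1,2)
E
python3 - <<'E'
from h import *
np.set_printoptions(precision=4,suppress=True)
for n in ("top","side"):
    p,P,c=cloud(n); np.savez("c_"+n,p=p,P=P); cv2.imwrite(f"pics/{n}0.png",p[...,::-1]); print(n,c[3],-c[2][:,2])
    for k in ("stand","rest","tray_handle","tray_board","jar_mid"):
        for r in tip_of(n,k)[:4]: print(k,r["score"],np.array(r["at"]),proj(r["at"],c)[0] )
print(env.sense()); print(viewer.camera_info("wrist"))
E
```

```text
pics
top [0.2302 0.0073 1.3099] [ 0.2248 -0.022  -0.9742]
stand 0.73 [ 0.6123  0.2095 -0.004 ] [250.389  182.4995]
stand 0.27 [0.3109 0.363  0.0039] [207.9322 275.327 ]
tray_handle 0.9 [ 0.5984 -0.2032  0.1221] [374.3959 164.0007]
tray_board 0.64 [ 0.6223 -0.2125  0.077 ] [374.4065 161.0941]
jar_mid 0.83 [0.4505 0.1767 0.0433] [260.8478 225.5541]
jar_mid 0.78 [ 0.5354 -0.022   0.0468] [319.2225 194.2903]
jar_mid 0.61 [0.4533 0.0497 0.0452] [299.7169 220.8787]
side [0.2833 0.888  0.94  ] [ 0.1618 -0.72   -0.6749]
stand 0.91 [ 0.6162  0.2093 -0.0017] [262.4099 265.4567]
rest 0.69 [ 0.6289 -0.2067 -0.0004] [297.2567 180.5963]
tray_handle 0.97 [ 0.5981 -0.2017  0.1177] [304.3716 157.3904]
tray_board 0.92 [ 0.6218 -0.2087  0.0823] [298.7653 163.1458]
jar_mid 0.97 [ 0.5419 -0.024   0.0507] [306.3705 206.5146]
jar_mid 0.73 [0.4566 0.0492 0.0465] [326.0585 227.4063]
jar_mid 0.6 [0.4525 0.1748 0.043 ] [317.5852 258.191 ]
{'t': 0.6, 'joint_positions': array([-1.199 ,  0.4675, -0.0116,  1.6027,  0.006 ,  1.0714, -0.0563]), 'joint_velocities': array([-0.0007, -0.0012, -0.0006,  0.0002, -0.0001,  0.0005, -0.0016]), 'tau': array([ -0.0003, -52.0138,  -0.013 , -24.3944,  -0.0567,   0.0116,
         0.    ]), 'ee_pos': array([0.262 , 0.5948, 0.2146]), 'tcp_rot': array([[-0.9152,  0.4031,  0.    ],
       [ 0.4031,  0.9152, -0.    ],
       [-0.    , -0.    , -1.    ]]), 'wrist_force': array([ 0.0903,  1.174 , -0.1559]), 'moment': array([-0.0028,  0.0455,  0.0033]), 'grasp_force': 0.0, 'gripper_width': 0.09181098075464479}
{'intrinsics': array([[351.7239,   0.    , 320.9623],
       [  0.    , 351.7239, 205.2004],
       [  0.    ,   0.    ,   1.    ]]), 'dist_coeffs': array([-0.0682,  0.    ,  0.    ,  0.    ,  0.    ]), 'T_tool_cam': array([[-0.001 ,  0.9622,  0.2725,  0.0758],
       [ 1.    ,  0.0011, -0.0003, -0.0002],
       [-0.0006,  0.2725, -0.9622, -0.171 ],
       [ 0.    ,  0.    ,  0.    ,  1.    ]])}
```

Run:
```python
import cv2
a=cv2.imread("pics/top0.png")[110:310,150:450]; b=cv2.imread("pics/side0.png")[110:330,170:460]
cv2.imwrite("pics/top0c.png",cv2.resize(a,None,fx=2.6,fy=2.6,interpolation=cv2.INTER_CUBIC))
cv2.imwrite("pics/side0c.png",cv2.resize(b,None,fx=2.6,fy=2.6,interpolation=cv2.INTER_CUBIC))
```

```text
(no output)
```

View pics/top0c.png

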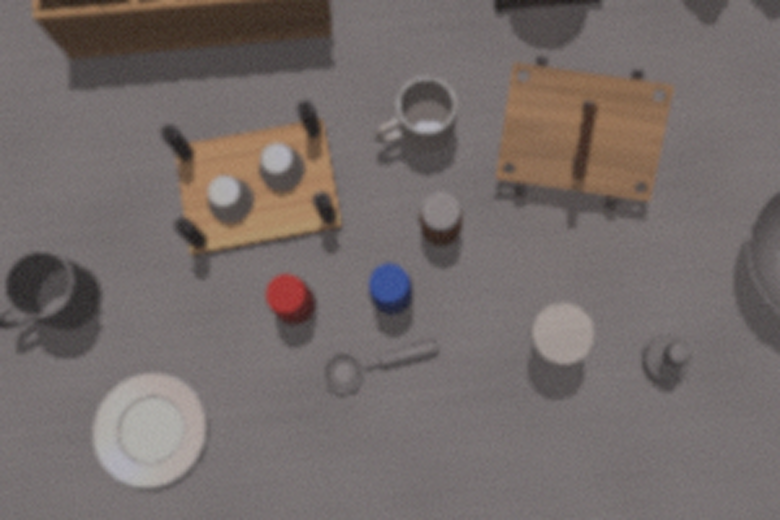

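View pics/side0c.png

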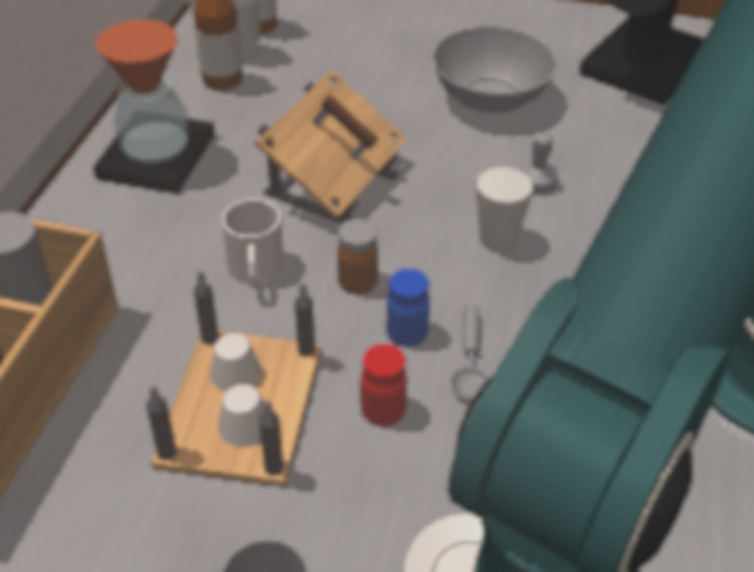

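The jar look-alikes in the top view are brown with a steel cap at (319,194), blue at (300,221) and red at (261,226). The brown one fits the description. The stand is on the left at (250,182) and the tray on its rest is on the right at (374,160). Next I take close wrist views of each.

Run:
```python
from h import *
np.set_printoptions(precision=4,suppress=True)
R=np.array([[-1,0,0],[0,1,0],[0,0,-1.]])
t0=env.sense()["t"]
V={"s1":(0.58,0.20,0.30),"s2":(0.54,0.15,0.36),"j1":(0.53,-0.02,0.30),"t1":(0.56,-0.15,0.34),"t2":(0.54,-0.21,0.36)}
for k,p in V.items():
    env.reach(np.array(p),R); env.pause(0.2)
    im,P,c=cloud("wrist"); np.savez("w_"+k,p=im,P=P,K=c[0],d=c[1],R=c[2],e=c[3]); cv2.imwrite(f"pics/w_{k}.png",im[...,::-1])
    for n in {"s":["stand"],"j":["jar_mid","mug"],"t":["rest","tray_handle","tray_board","jar_mid"]}[k[0]]:
        for r in tip_of("wrist",n)[:3]: print(k,n,r["score"],np.array(r["at"]),proj(r["at"],c)[0])
    print(env.sense()["t"]-t0)
a=cv2.imread("pics/w_s1.png"); b=cv2.imread("pics/w_t2.png")
cv2.imwrite("pics/m1.png",cv2.resize(np.vstack([a,b]),(480,600)))
```

```text
s1 stand 0.71 [ 0.6131  0.2151 -0.0015] [331.5687 188.2402]
2.1667
s2 stand 0.57 [ 0.6102  0.2156 -0.0008] [362.7022 203.4075]
2.9083
j1 jar_mid 0.88 [ 0.5385 -0.0229  0.0443] [317.226  176.0329]
j1 jar_mid 0.77 [0.4529 0.1744 0.0434] [482.4401 106.26  ]
j1 jar_mid 0.69 [0.4566 0.0493 0.0472] [378.8842 107.9286]
j1 mug 0.93 [ 0.68   -0.0171  0.0021] [321.5282 265.8093]
4.0083
t1 tray_handle 0.92 [ 0.5992 -0.2078  0.1251] [269.1276 210.2707]
t1 tray_handle 0.65 [ 0.6258 -0.2093  0.0814] [273.5347 220.383 ]
t1 tray_handle 0.4 [ 0.4402 -0.4908 -0.0015] [81.4597 77.834 ]
t1 tray_board 0.65 [ 0.6281 -0.2102  0.0822] [272.8201 222.2776]
t1 jar_mid 0.88 [0.4563 0.1767 0.0421] [567.1858  88.796 ]
t1 jar_mid 0.87 [ 0.5375 -0.0242  0.0439] [414.543  148.3982]
t1 jar_mid 0.55 [0.4556 0.0479 0.0434] [473.8529  85.1593]
5.075
t2 tray_handle 0.69 [ 0.601  -0.2065  0.1232] [322.8241 222.1144]
t2 tray_board 0.76 [ 0.6265 -0.2064  0.0793] [322.643  229.6354]
t2 jar_mid 0.67 [ 0.5372 -0.0238  0.0438] [452.6976 160.8914]
t2 jar_mid 0.63 [0.4581 0.053  0.045 ] [513.207  103.9264]
t2 jar_mid 0.61 [0.4532 0.1751 0.0402] [593.71   103.0029]
5.9
```

View pics/m1.png

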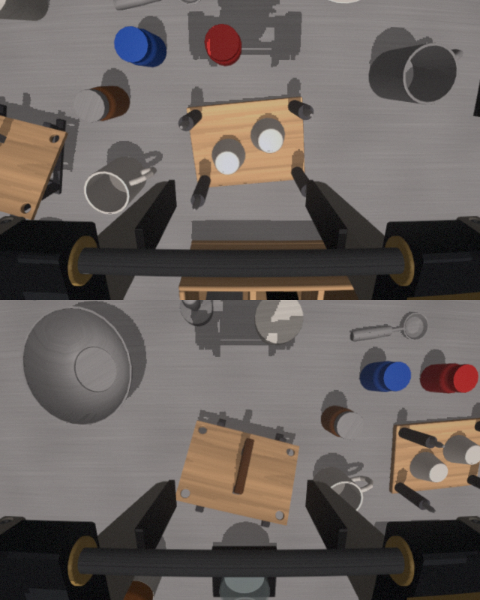

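View pics/w_j1.png

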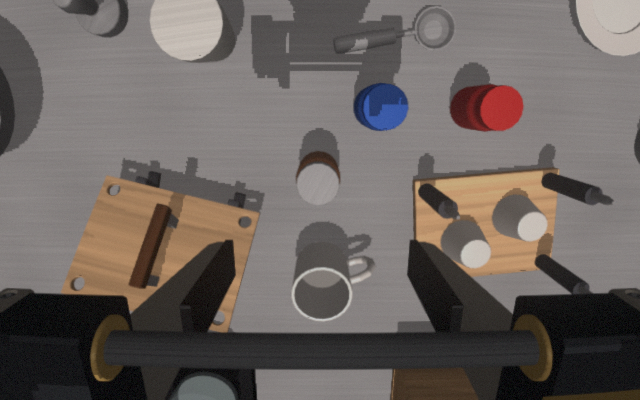

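```bash
cat > fit.py <<'E'
from h import *
from scipy.optimize import least_squares
np.set_printoptions(precision=4,suppress=True)
def ok(P): P=P.reshape(-1,3); return P[np.isfinite(P).all(1)]
C={k:np.load(f) for k,f in [("s1","w_s1.npz"),("s2","w_s2.npz"),("j1","w_j1.npz"),("t1","w_t1.npz"),("t2","w_t2.npz"),("top","c_top.npz"),("side","c_side.npz")]}
L=np.array([[a*.06,b*.085] for a in(1,-1) for b in(1,-1)])
def rot(a): return np.array([[np.cos(a),-np.sin(a)],[np.sin(a),np.cos(a)]])
def stand(Ps,x0):
    x=np.array(x0,float)
    for it in range(6):
        Q=np.concatenate(Ps); Q=Q[(Q[:,2]>.025)&(Q[:,2]<.122)]
        D=np.linalg.norm(Q[:,None,:2]-((L@rot(x[2]).T)+x[:2])[None],axis=2); m=D.min(1)<(.035 if it<2 else .02)
        Q=Q[m]; j=D.argmin(1)[m]; r=np.where(Q[:,2]<.1,.011,.005)
        s=(Q[:,2]<.096)|(Q[:,2]>.104); Q,j,r=Q[s],j[s],r[s]
        f=lambda v: np.linalg.norm(Q[:,:2]-((L@rot(v[2]).T)+v[:2])[j],axis=1)-r
        q=least_squares(f,x,loss="soft_l1",f_scale=.002); x=q.x
    return x,len(Q),np.sqrt(np.mean(f(x)**2)),np.bincount(j,minlength=4)
def tray(Pts,c0=np.array([.626,-.208,.08])):
    n=np.array([-.53,-.1,.85]); Q=Pts[np.linalg.norm(Pts-c0,axis=1)<.16]; o=c0
    for t in (.02,.008,.004,.004):
        B=Q[abs((Q-o)@n)<t] if t<.02 else Q[(abs((Q-o)@n)<t)]
        o=np.median(B,0); B=B[abs((B-o)@n)<.02]; o=B.mean(0)
        n=np.linalg.svd(B-o,full_matrices=False)[2][2]; n*=np.sign(n[2])
    h=(Q-o)@n; H=Q[(h>.045)&(h<.062)]
    hc=H.mean(0); ax=np.linalg.svd(H-hc,full_matrices=False)[2][0]; ax*=np.sign(ax[0]); ax-=n*(ax@n); ax/=np.linalg.norm(ax)
    y=np.cross(n,ax); u=(B-hc)@np.stack([ax,y]).T
    hy=(H-hc)@np.stack([ax,y]).T
    mm=lambda a:(np.percentile(a,1),np.percentile(a,99))
    print(" n",n,"tilt",np.degrees(np.arccos(n[2])),"ax",ax,"hc",hc,"h",np.percentile((H-o)@n,[10,50,90]),"N",len(B),len(H))
    print(" board x",mm(u[:,0]),"y",mm(u[:,1]),"handle x",mm(hy[:,0]),"y",mm(hy[:,1]))
    r=cv2.minAreaRect((u*1000).astype(np.float32)); print(" rect",r)
    return n,ax,hc,o
if __name__=="__main__":
    for ks in (["s1"],["s2"],["j1"],["top"],["side"],["s1","s2"],["s1","s2","j1","top","side"]):
        print(ks,*stand([ok(C[k]["P"]) for k in ks],[.613,.212,.1]))
    for k in ("t1","t2","j1","top","side"): 
        print(k); tray(ok(C[k]["P"]))
    for k in("j1","t2","s1","top","side"):
        Q=ok(C[k]["P"]); Q=Q[np.linalg.norm(Q[:,:2]-[.538,-.023],axis=1)<.045]; T=Q[Q[:,2]>.083]; B=Q[(Q[:,2]>.03)&(Q[:,2]<.06)]
        f=lambda v:np.linalg.norm(B[:,:2]-v,axis=1)-.027
        print(k,"cap",T.mean(0),len(T),np.percentile(Q[:,2],98),"body",least_squares(f,[.538,-.023],loss="soft_l1",f_scale=.002).x if len(B)>20 else 0)
E
python3 fit.py
```

```text
['s1'] [0.6154 0.2127 0.0953] 1439 0.00036043494259738786 [392 465 299 283]
['s2'] [0.6156 0.2124 0.0953] 859 0.00047168701629821087 [ 34 328 316 181]
['j1'] [0.6156 0.2126 0.0958] 1980 0.0006052772647682075 [722   0 791 467]
['top'] [0.6134 0.2123 0.0964] 220 0.0013165487657627365 [65 57 52 46]
['side'] [0.6141 0.212  0.0966] 543 0.0011830760752308642 [144 131 141 127]
['s1', 's2'] [0.6155 0.2126 0.0955] 2298 0.00042160129287599165 [426 793 615 464]
['s1', 's2', 'j1', 'top', 'side'] [0.6153 0.2126 0.0954] 5041 0.0007990380613405117 [1357  981 1599 1104]
t1
 n [-0.5251  0.1343  0.8404] tilt 32.81973707807369 ax [ 0.8165 -0.1991  0.542 ] hc [ 0.5986 -0.2029  0.13  ] h [0.0526 0.054  0.0551] N 16274 966
 board x (np.float64(-0.1544712845438291), np.float64(0.06889557208242128)) y (np.float64(-0.09883485859151883), np.float64(0.09709028745702893)) handle x (np.float64(-0.04733384611584951), np.float64(0.04252781145941808)) y (np.float64(-0.006898965842510342), np.float64(0.0068387154407998155))
 rect ((-44.753074645996094, 30.192214965820312), (263.0822448730469, 231.23928833007812), 89
[... 1937 characters left out ...]
026), np.float64(0.09600945112608068)) handle x (np.float64(-0.04372294672426428), np.float64(0.043999250425409996)) y (np.float64(-0.010707924225689813), np.float64(0.007507992595589405))
 rect ((-39.19060516357422, -4.717155456542969), (229.6770782470703, 209.8784942626953), 1.8151226043701172)
j1 cap [ 0.5135 -0.0291  0.3631] 13898 0.40792543399521 body [ 0.5393 -0.0228]
t2 cap [ 0.538  -0.0239  0.0906] 1125 0.09222284421755274 body [ 0.5386 -0.0221]
s1 cap [ 0.5379 -0.02    0.0904] 1549 0.09200035257941508 body [ 0.5386 -0.0225]
top cap [ 0.5361 -0.0219  0.0906] 172 0.0945886047990633 body [ 0.5373 -0.0222]
side cap [ 0.5368 -0.0193  0.0895] 128 0.09197352381998201 body [ 0.5375 -0.0235]
```

Run:
```python
from fit import *
for k in ("t1","t2","j1"):
    Q=ok(C[k]["P"]); Q=Q[(Q[:,2]>.03)&(Q[:,1]<-.075)&(Q[:,2]<.2)]; print(k); n,ax,hc,o=tray(Q)
    y=np.cross(n,ax); h=(Q-o)@n; N=Q[np.linalg.norm(Q-hc,axis=1)<.12]; h=(N-o)@n; u=(N-hc)@np.stack([ax,y]).T
    B=abs(h)<.003; H=(h>.05)&(h<.06)
    # edge extents, in strips through the middle
    m=lambda a:np.percentile(a,[.3,99.7])
    bx=m(u[B&(abs(u[:,1])<.06)][:,0]); by=m(u[B&(abs(u[:,0])<.04)][:,1]); hx=m(u[H][:,0]); hy=m(u[H][:,1])
    print(" ext",bx,by,hx,hy,"top h",np.percentile(h[H],90))
    ctr=hc+ax*hx.mean()+y*hy.mean()+n*(.049-((hc-o)@n)); print(" handle centre",ctr,"boardmid offset",bx.mean()-hx.mean(),by.mean()-hy.mean(), "yaw",np.arctan2(ax[1],ax[0]))
```

```text
t1
 n [-0.514   0.1308  0.8478] tilt 32.02984949488043 ax [ 0.8236 -0.201   0.5303] hc [ 0.5987 -0.2029  0.1301] h [0.0527 0.0538 0.0549] N 15523 968
 board x (np.float64(-0.07780839679211332), np.float64(0.06971292675543161)) y (np.float64(-0.09899239883499679), np.float64(0.09720923127992816)) handle x (np.float64(-0.04741954556490268), np.float64(0.04246302446553641)) y (np.float64(-0.006897679456867268), np.float64(0.00683636195477032))
 rect ((-7.495338439941406, -1.220062255859375), (200.9078826904297, 157.5901641845703), 89.55718994140625)
 ext [-0.0787  0.0707] [-0.0999  0.0984] [-0.0486  0.0425] [-0.0071  0.0069] top h 0.05487137681653788
 handle centre [ 0.5985 -0.203   0.1244] boardmid offset -0.0009283098623359548 -0.0006386890227194054 yaw -0.23936476132096876
t2
 n [-0.5145  0.1311  0.8474] tilt 32.066058107744745 ax [ 0.8214 -0.2084  0.5309] hc [ 0.5976 -0.2042  0.1293] h [0.0523 0.0537 0.0548] N 14571 887
 board x (np.float64(-0.07648427896552054), np.float64(0.07092390480072797)) y (np.float64(-0.09671956660672469), np.float64(0.09878691958364388)) handle x (np.float
[... 556 characters left out ...]
[ 0.5974 -0.2016  0.1284] h [0.0498 0.0537 0.0549] N 13347 1329
 board x (np.float64(-0.07628606263296431), np.float64(0.06966874145858992)) y (np.float64(-0.10022877376569163), np.float64(0.09762891339844208)) handle x (np.float64(-0.04598456212850982), np.float64(0.04383183296485989)) y (np.float64(-0.008116000346628034), np.float64(0.006117311488750557))
 rect ((-5.5010528564453125, -1.8310623168945312), (158.80140686035156, 201.7769012451172), 0.1663682907819748)
 ext [-0.0775  0.0697] [-0.1011  0.0983] [-0.0467  0.0444] [-0.0084  0.0062] top h 0.05493677768271978
 handle centre [ 0.5982 -0.203   0.1244] boardmid offset -0.002751848468568876 -0.0002599158270933169 yaw -0.2525197777033043
```

```bash
python3 - <<'E'
from h import *
np.set_printoptions(precision=4,suppress=True)
n=np.array([-.514,.131,.8475]); n/=np.linalg.norm(n)
ax=np.array([np.cos(-.248),np.sin(-.248),0]); y=np.cross(n,ax); y/=np.linalg.norm(y); ax=np.cross(y,n)
R=np.stack([-ax,y,-n],1); c=np.array([.600,-.204,.1213]); tcp=c-n*.019
env.sense(); print(env.sense()["wrist_force"])
env.reach(tcp+n*.12,R); print(env.sense()["t"])
env.movel(tcp+n*.0,R,rate=.12); print(env.sense()["wrist_force"],env.sense()["ee_pos"]-tcp)
effector.grasp(50); s=env.sense(); print(s["gripper_width"],s["grasp_force"],s["t"],s["wrist_force"])
env.movel(tcp+n*.05,R,rate=.06); s=env.sense(); print(s["gripper_width"],s["grasp_force"],s["wrist_force"],s["t"])
env.movel(tcp+n*.05+[0,0,.12],R,rate=.15)
a=.0954; Rl=np.stack([[-np.cos(a),-np.sin(a),0],[-np.sin(a),np.cos(a),0],[0,0,-1]],1)
env.reach(np.array([.57,-.06,.29]),Rl); env.reach(np.array([.6154,.2126,.26-.019]),Rl); env.pause(.3)
s=env.sense(); print(s["ee_pos"],s["t"],s["gripper_width"],s["grasp_force"],s["wrist_force"])
im,P,c=cloud("wrist"); np.savez("w_h",p=im,P=P,K=c[0],d=c[1],R=c[2],e=c[3]); cv2.imwrite("pics/w_h.png",im[...,::-1])
p,P,_=cloud("side"); np.savez("c_h",p=p,P=P); cv2.imwrite("pics/side_h.png",p[100:350,150:450,::-1])
E
python3 - <<'E'
import cv2,numpy as np
a=cv2.imread("pics/w_h.png");b=cv2.imread("pics/side_h.png")
cv2.imwrite("pics/m2.png",np.vstack([cv2.resize(a,(480,300)),cv2.resize(b,(480,300))[:,:]]))
E
```

```text
[-0.0479 -0.1713  0.3297]
7.5083Traceback (most recent call last):
  File "<stdin>", line 8, in <module>
station.PlanningError: the arm cannot follow that straight line within its joint ranges
[ WARN:0@0.011] global loadsave.cpp:275 findDecoder imread_('pics/w_h.png'): can't open/read file: check file path/integrity
[ WARN:0@0.011] global loadsave.cpp:275 findDecoder imread_('pics/side_h.png'): can't open/read file: check file path/integrity
Traceback (most recent call last):
cv2.error: OpenCV(4.12.0) /io/opencv/modules/imgproc/src/resize.cpp:4208: error: (-215:Assertion failed) !ssize.empty() in function 'resize'
```

Run:
```python
from h import *
np.set_printoptions(precision=3,suppress=True)
n=np.array([-.514,.131,.8475]); n/=np.linalg.norm(n)
ax=np.array([np.cos(-.248),np.sin(-.248),0]); y=np.cross(n,ax); y/=np.linalg.norm(y); ax=np.cross(y,n)
c=np.array([.600,-.204,.1213]); tcp=c-n*.019
print(env.sense()["joint_positions"],env.sense()["t"])
for f in (1,-1):
  for tl in (0,8,16):
    t=np.radians(tl); z=-(n*np.cos(t)+ax*np.sin(t)); R=np.stack([np.cross(f*y,z),f*y,z],1)
    for d in (.12,.09,.06,.03,0): print(f,tl,d,solver.inverse_kinematics(c+z*(.019-d),R))
```

```text
[-0.015  0.131  0.329  2.236 -0.305  0.231  1.901] 7.5083
1 0 0.12 [-0.014  0.131  0.329  2.238 -0.305  0.23   1.901]
1 0 0.09 [ 0.063  0.205  0.25   2.223 -0.435  0.176  2.025]
1 0 0.06 [-0.086  0.288  0.429  2.216 -0.964  0.173  2.532]
1 0 0.03 [ 0.692  0.4   -0.474  2.148  1.156  0.165  0.518]
1 0 0 [ 0.671  0.47  -0.46   2.125  1.445  0.17   0.243]
1 8 0.12 [-0.086  0.181  0.414  2.105 -0.217  0.46   1.805]
1 8 0.09 [-0.03   0.244  0.36   2.101 -0.274  0.404  1.855]
1 8 0.06 [ 0.002  0.308  0.33   2.094 -0.345  0.353  1.92 ]
1 8 0.03 [ 0.021  0.373  0.312  2.083 -0.437  0.307  2.004]
1 8 0 [ 0.035  0.439  0.3    2.068 -0.551  0.267  2.109]
1 16 0.12 [-0.119  0.258  0.471  1.965 -0.217  0.676  1.796]
1 16 0.09 [-0.059  0.308  0.407  1.97  -0.238  0.619  1.812]
1 16 0.06 [-0.023  0.361  0.369  1.972 -0.269  0.565  1.837]
1 16 0.03 [-0.005  0.416  0.352  1.972 -0.315  0.515  1.877]
1 16 0 [ 0.     0.474  0.35   1.968 -0.38   0.469  1.933]
-1 0 0.12 [-0.014  0.131  0.329  2.238 -0.305  0.23   1.901]
-1 0 0.09 [-0.624  0.328  1.079  2.256 -1.195  0.366 -0.402]
-1 0 0.06 [-0.271  0.315  0.652  2.226 -1.176  0.235 -0.415]
-1 0 0.03 [ 0.692  0.4   -0.474  2.148  1.156  0.165 -2.624]
-1 0 0 [ 1.255  0.963 -1.329  2.094  1.712  0.824 -2.824]
-1 8 0.12 [-0.806  0.456  1.38   2.136 -0.934  0.678 -0.676]
-1 8 0.09 [-0.747  0.576  1.359  2.134 -1.117  0.724 -0.54 ]
-1 8 0.06 [-0.703  0.69   1.344  2.128 -1.268  0.776 -0.44 ]
-1 8 0.03 [-0.604  0.657  1.181  2.116 -1.278  0.671 -0.431]
-1 8 0 [-0.487  0.638  1.006  2.098 -1.287  0.569 -0.419]
-1 16 0.12 [-0.724  0.572  1.365  1.992 -0.854  0.899 -0.78 ]
-1 16 0.09 [-0.707  0.734  1.423  2.001 -1.051  0.978 -0.639]
-1 16 0.06 [-0.688  0.907  1.483  2.006 -1.231  1.087 -0.531]
-1 16 0.03 [-0.652  0.918  1.407  2.006 -1.268  1.034 -0.515]
-1 16 0 [-0.6    0.889  1.289  2.001 -1.27   0.936 -0.515]
```

```bash
cat >> h.py <<'E'
n0=np.array([-.514,.131,.8475]); n0/=np.linalg.norm(n0)
ax0=np.array([np.cos(-.248),np.sin(-.248),0]); y0=np.cross(n0,ax0); y0/=np.linalg.norm(y0); ax0=np.cross(y0,n0)
T0=np.stack([ax0,y0,n0],1)             # tray rotation on the rest
tl=np.radians(12)
G=np.stack([[-np.cos(tl),0,np.sin(tl)],[0,1,0],[-np.sin(tl),0,-np.cos(tl)]],1)  # tool in tray axes
G[:,2]=[-np.sin(tl),0,-np.cos(tl)]; G[:,0]=np.cross(G[:,1],G[:,2])
def Rz(a): return np.array([[np.cos(a),-np.sin(a),0],[np.sin(a),np.cos(a),0],[0,0,1.]])
def tool(c,T): R=T@G; return np.asarray(c)+.019*R[:,2],R
E
python3 - <<'E'
from h import *
np.set_printoptions(precision=4,suppress=True)
c=np.array([.600,-.204,.1213])
def st(): s=env.sense(); print(s["t"],s["ee_pos"],s["gripper_width"],s["grasp_force"],s["wrist_force"])
p,R=tool(c,T0); z=R[:,2]; print(np.linalg.det(R),z)
for cc in ([.57,-.06,.31],[.6154,.2126,.26],[.6154,.2126,.153]): print(solver.inverse_kinematics(*tool(cc,Rz(.0954))))
env.reach(p-z*.11,R); env.pause(.1); st()
env.movel(p,R,rate=.12); st(); print(env.sense()["ee_pos"]-p)
effector.grasp(50); st()
E
```

```text
1.0000000000000002 [ 0.332  -0.085  -0.9394]
[-0.4361  0.4281  0.6457  1.5941 -0.1964  1.4074  1.9092]
[-0.624   0.5799  0.4105  1.427  -0.257   1.3925  1.488 ]
[-0.555   0.67    0.2992  1.5109 -0.2426  1.2023  1.4802]
8.0167 [ 0.5691 -0.196   0.2063] 0.09181363188164932 0.0 [-0.2181 -0.6946 -0.7646]
9.0833 [ 0.6065 -0.2059  0.1041] 0.09180862589960229 0.0 [-0.3136  0.5592  0.1084]
[ 0.0002 -0.0002  0.0007]
10.2417 [ 0.6063 -0.2055  0.1034] 0.013477387910745329 49.999998807907104 [ 0.4807 -0.1869  0.1018]
```

Run:
```python
from h import *
np.set_printoptions(precision=4,suppress=True)
c=np.array([.600,-.204,.1213])
def st(): s=env.sense(); print(s["t"],s["ee_pos"],s["gripper_width"],s["grasp_force"],s["wrist_force"])
env.movel(tool(c+n0*.05,T0)[0],T0@G,rate=.08); st()
env.movel(tool(c+n0*.05+[0,0,.13],T0)[0],T0@G,rate=.15); st()
env.reach(*tool([.57,-.06,.31],Rz(.0954))); env.reach(*tool([.6154,.2126,.26],Rz(.0954))); env.pause(.3); st()
im,P,k=cloud("wrist"); np.savez("w_h",p=im,P=P,K=k[0],d=k[1],R=k[2],e=k[3]); cv2.imwrite("pics/w_h.png",im[...,::-1])
p,P,_=cloud("side"); np.savez("c_h",p=p,P=P)
b=p[100:350,150:450,::-1]; cv2.imwrite("pics/m2.png",np.vstack([cv2.resize(np.ascontiguousarray(im[...,::-1]),(480,300)),cv2.resize(np.ascontiguousarray(b),(360,300)) if 0 else cv2.copyMakeBorder(cv2.resize(np.ascontiguousarray(b),(360,300)),0,0,0,120,cv2.BORDER_CONSTANT)]))
```

```text
11.0167 [ 0.5805 -0.1988  0.1457] 0.013473366705882507 49.9990850687027 [ 0.4555 -0.8929 -2.9536]
12.0333 [ 0.5799 -0.1988  0.2746] 0.013429376063615132 49.99912440776825 [-0.2194  0.509  -4.5768]
14.1167 [0.6118 0.211  0.2418] 0.013616892643861364 49.99890089035034 [-0.6883  0.2514 -3.7419]
```

View pics/m2.png

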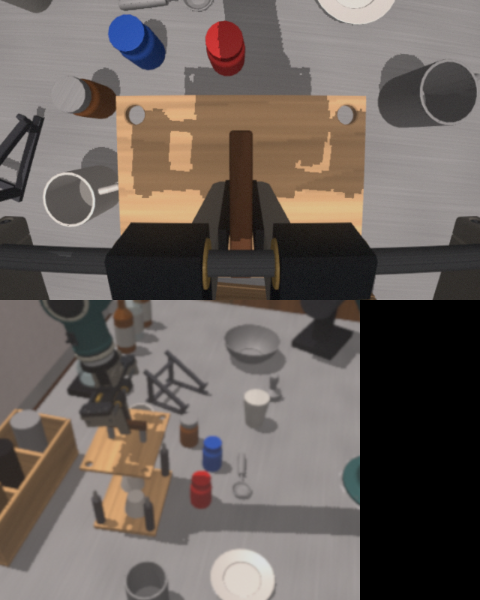

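```bash
cat > held.py <<'E'
from fit import ok
from h import *
def held(f="w_h.npz",v=True,zb=.22,c0=(.6154,.2126)):
    D=np.load(f); Q=ok(D["P"]); Q=Q[(np.linalg.norm(Q[:,:2]-c0,axis=1)<.15)]
    B=Q[abs(Q[:,2]-zb)<.03]; o=np.median(B,0); n=np.array([0,0,1.])
    for t in (.015,.006,.003,.0025):
        B=Q[abs((Q-o)@n)<t]; o=B.mean(0); n=np.linalg.svd(B-o,full_matrices=False)[2][2]; n*=np.sign(n[2])
    if v: print("n",n,"tilt deg",np.degrees(np.arccos(n[2])),"z top mid",o[2],len(B))
    ax=np.array([np.cos(.0954),np.sin(.0954),0]); 
    for _ in range(4):
        y=np.cross(n,ax); y/=np.linalg.norm(y); ax=np.cross(y,n)
        u=(B-[*c0,o[2]])@np.stack([ax,y]).T
        # near edge: min x per y bin ; side edges: extreme y per x bin
        e=[]; 
        for a in np.arange(-.085,.086,.01):
            s=u[abs(u[:,1]-a)<.005]
            if len(s)>20: e.append((a,np.percentile(s[:,0],.5)))
        e=np.array(e); k=np.polyfit(e[:,0],e[:,1],1); 
        for _ in range(3):
            r=e[:,1]-np.polyval(k,e[:,0]); g=abs(r)<max(.001,np.median(abs(r))*2); k=np.polyfit(e[g,0],e[g,1],1)
        ax=ax+y*(-k[0])
    s=u[(u[:,0]>k[1]+.005)&(u[:,0]<k[1]+.06)]; lo,hi=np.percentile(s[:,1],[.15,99.85])
    y=np.cross(n,ax)
    yaw=np.arctan2(ax[1],ax[0]); xm=k[1]+.075; ym=(lo+hi)/2
    ax/=np.linalg.norm(ax)
    mid=np.array([*c0,0])+ax*xm+y*ym; mid[2]=o[2]-n[:2]@(mid[:2]-o[:2])/n[2]
    hc=mid+n*.045
    if v: print("yaw",yaw,"near edge",k[1],"y",lo,hi,hi-lo,"slope",k[0],"board top mid",mid,"handle centre",hc)
    return n,yaw,hc
if __name__=="__main__":
    np.set_printoptions(precision=4,suppress=True); n,yaw,hc=held()
    D=np.load("w_h.npz"); Q=ok(D["P"]); h=(Q-hc)@n
    H=Q[(abs(h-.004)<.006)&(np.linalg.norm(Q-hc,axis=1)<.055)&(Q[:,0]<.60)]
    ax=np.array([np.cos(yaw),np.sin(yaw),0]); y=np.array([-np.sin(yaw),np.cos(yaw),0])
    u=(H-hc)@np.stack([ax,y]).T; print("handle pts",len(u),np.percentile(u[:,0],[.5,99.5]),np.percentile(u[:,1],[.5,50,99.5]),"top",np.percentile(h[(np.linalg.norm(Q-hc,axis=1)<.05)&(abs((Q-hc)@y)<.006)&((Q-hc)@ax<-.015)],[50,90]))
E
python3 held.py
```

```text
n [-0.0005 -0.0009  1.    ] tilt deg 0.058624028510165335 z top mid 0.21564042244838266 47473
yaw 0.09304755658412824 near edge -0.07488252284657795 y -0.10163788673673041 0.09807077549124169 0.1997086622279721 slope 1.4132151931096892e-09 board top mid [0.6157 0.2108 0.2157] handle centre [0.6157 0.2108 0.2607]
handle pts 2058 [-0.0462 -0.0157] [-0.0072 -0.0005  0.0067] top [0.009  0.0098]
```

Run:
```python
from held import *
np.set_printoptions(precision=4,suppress=True)
def st(): s=env.sense(); print(s["t"],s["ee_pos"],s["grasp_force"],s["wrist_force"],s["moment"])
T=Rz(.0954+.0015); b=np.array([.6154-.0003,.2126+.0018,0])
env.movel(*tool(b+[0,0,.188],T),rate=.1); env.pause(.3); st()
k=None; im,P,k=cloud("wrist"); np.savez("w_h2",p=im,P=P); n,yaw,hc=held("w_h2.npz",zb=.143)
```

```text
15.3833 [0.6114 0.2141 0.17  ] 49.998940229415894 [ 0.2136 -0.0906 -2.4039] [ 0.0372 -0.334   0.0063]
n [-0.0007 -0.0014  1.    ] tilt deg 0.08748515972213394 z top mid 0.14374675914120763 47497
yaw 0.09547982795233988 near edge -0.07500798721774106 y -0.09858518565105628 0.10107303699595657 0.19965822264701286 slope 4.2830438649769794e-09 board top mid [0.6153 0.2138 0.1438] handle centre [0.6152 0.2138 0.1888]
```

Now 1.2 mm high in y, so I correct that and descend while watching the force.

Run:
```python
from held import *
np.set_printoptions(precision=4,suppress=True)
def st():
    s=env.sense(); print(round(s["t"],2),s["ee_pos"],s["wrist_force"],s["moment"]); return s
T=Rz(.0969); b=np.array([.6153,.2133,0]); f0=env.sense()["wrist_force"][2]
for z in (.180,.172,.164,.158,.155,.153,.152,.151,.150):
    env.movel(*tool(b+[0,0,z],T),rate=.04); s=st()
    if s["wrist_force"][2]-f0>10: print("contact",z); break
im,P,k=cloud("wrist"); np.savez("w_h3",p=im,P=P); held("w_h3.npz",zb=.108)
```

```text
15.78 [0.611  0.2127 0.1608] [-0.315  -0.1344 -3.0182] [ 0.0826 -0.3102 -0.0249]
16.13 [0.6111 0.2129 0.1529] [-0.9634 -0.983  -2.7149] [ 0.1183 -0.347   0.058 ]
16.48 [0.6111 0.2129 0.145 ] [-0.5043 -0.3222 -3.4022] [ 0.06   -0.4098 -0.0083]
16.78 [0.6111 0.2129 0.139 ] [ 0.459  -0.1716 -2.4458] [ 0.0585 -0.3413  0.0023]
17.03 [0.6112 0.2129 0.1362] [-0.2932  0.1078 -2.7434] [ 0.0379 -0.3682 -0.0413]
17.28 [0.6117 0.213  0.1351] [ 0.2133 -1.1778  0.6292] [-0.0225 -0.0918 -0.0025]
17.53 [0.6117 0.2131 0.135 ] [-1.5706 -0.2773  5.7625] [-0.0826  0.4519  0.0225]
17.78 [0.6118 0.213  0.135 ] [-2.8812 -1.0906 11.2652] [-0.2207  0.9561  0.0579]
contact 0.151
n [-0.0003 -0.0005  1.    ] tilt deg 0.0329267712752285 z top mid 0.10884217249480804 47575
yaw 0.09172878383041687 near edge -0.07511093852627612 y -0.09990064096733321 0.09978499762751837 0.19968563859485158 slope 4.0047341483357056e-08 board top mid [0.6153 0.2125 0.1089] handle centre [0.6153 0.2125 0.1539]
```

```bash
cat >> h.py <<'E'
def Rd(a): return np.array([[-np.cos(a),np.sin(a),0],[np.sin(a),np.cos(a),0],[0,0,-1.]])
E
python3 - <<'E'
from held import *
np.set_printoptions(precision=4,suppress=True)
def st():
    s=env.sense(); print(round(s["t"],2),s["ee_pos"],s["gripper_width"],s["grasp_force"],s["wrist_force"]); return s
effector.release(); s=st(); z=s["tcp_rot"][:,2]
env.movel(s["ee_pos"]-z*.14,rate=.15); st()
env.reach(np.array([.5385,-.0225,.22]),Rd(.3)); env.pause(.2); st()
p,P,_=cloud("side"); np.savez("c_4",p=p,P=P); cv2.imwrite("pics/side4.png",cv2.resize(np.ascontiguousarray(p[120:340,170:450,::-1]),None,fx=2.5,fy=2.5))
for r in tip_of("side","tray_handle")[:1]+tip_of("side","jar_mid")[:3]: print(r)
from fit import ok
Q=ok(P); u=(Q-[.6154,.2126,0])@Rz(.0954); m=(abs(u[:,2]-.108)<.02)&(abs(u[:,0])<.065)&(abs(u[:,1])<.09)&(abs(u[:,1])>.03)
A=np.c_[u[m,:2],np.ones(m.sum())]; print("plane",np.linalg.lstsq(A,u[m,2],rcond=None)[0],m.sum())
E
```

```text
19.04 [0.6114 0.2129 0.1324] 0.09175574296747621 0.0 [ 0.1683  0.4817 -0.0853]
20.12 [0.6397 0.2156 0.2683] 0.09194410618835121 0.0 [ 0.8799  0.6576 -0.3417]
21.36 [ 0.5393 -0.0213  0.2199] 0.09173794176374515 0.0 [0.3784 0.9311 0.4127]
{'at': [0.6133, 0.2135, 0.1531], 'score': 0.6}
{'at': [0.5411, -0.0213, 0.0484], 'score': 0.95}
{'at': [0.4593, 0.0494, 0.0475], 'score': 0.64}
{'at': [0.6144, 0.2168, 0.1535], 'score': 0.64}
plane [ 0.0031 -0.0033  0.1086] 1279
```

View pics/side4.png

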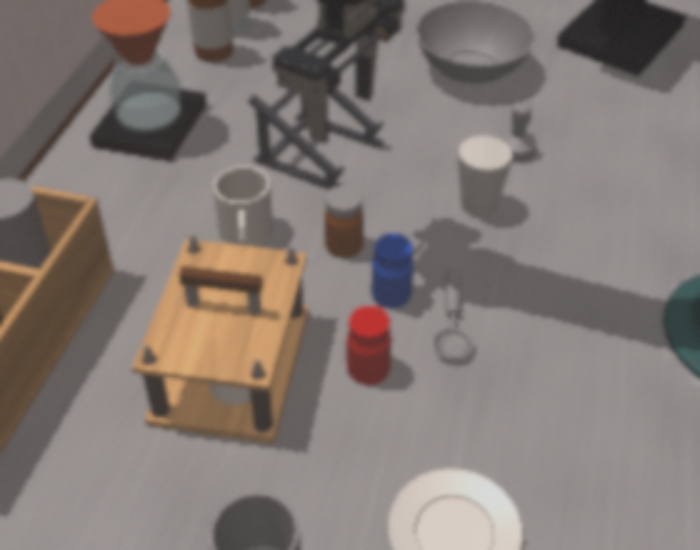

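The picture shows the tray home with all four pins through, at (193,245), (291,258), (149,355) and (257,370). The brown jar at (344,225) is undisturbed, so I pick it up.

Run:
```python
from h import *
np.set_printoptions(precision=4,suppress=True)
def st():
    s=env.sense(); print(round(s["t"],2),s["ee_pos"],s["gripper_width"],s["grasp_force"],s["wrist_force"]); return s
env.movel(np.array([.5385,-.0225,.033]),Rd(.3),rate=.12); st()
effector.grasp(25); zg=st()["ee_pos"][2]
env.movel(np.array([.5385,-.0225,.26]),Rd(.3),rate=.15); st()
a=np.pi/2-.0954; q=np.array([.6154,.2126,0])+Rz(.0954)@[0,-.055,0]
env.reach(np.array([*q[:2],.26]),Rd(a)); env.pause(.2); st()
for n in ("side","top"):
    p,P,c=cloud(n); print([ (r["score"],r["at"]) for r in tip_of(n,"jar_mid")[:4]])
    if n=="side": cv2.imwrite("pics/side5.png",cv2.resize(np.ascontiguousarray(p[120:340,170:450,::-1]),None,fx=2.5,fy=2.5))
print("zg",zg,q)
```

```text
23.22 [ 0.539  -0.0225  0.0336] 0.09182366722915491 0.0 [ 0.6165 -1.3133  0.4293]
23.88 [ 0.5386 -0.0224  0.0331] 0.05352356517107983 25.00011135497971 [ 0.1348 -0.168   0.4383]
25.55 [ 0.538  -0.0225  0.2591] 0.05310757302163247 24.999649826095265 [-0.3541 -0.9059 -2.4053]
26.98 [0.6207 0.1569 0.2602] 0.05323441400032623 24.99962470349601 [ 0.6918  0.0211 -1.3865]
[(0.8, [0.6236, 0.1585, 0.2756]), (0.76, [0.4581, 0.048, 0.0457]), (0.62, [0.4513, 0.1743, 0.0445]), (0.56, [0.4934, 0.4644, -0.0027])]
[(0.79, [0.4533, 0.0484, 0.0447]), (0.63, [0.4542, 0.1752, 0.0461]), (0.37, [0.6194, 0.1611, 0.2714])]
zg 0.0330624581352259 [0.6206 0.1579 0.    ]
```

View pics/side5.png

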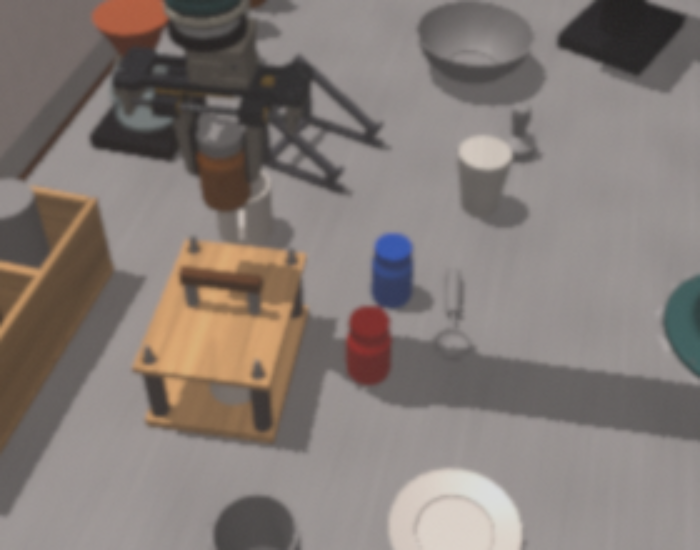

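The jar is held upright at (222,165) above the tray's right side. I lower it until it touches.

Run:
```python
from h import *
np.set_printoptions(precision=4,suppress=True)
def st():
    s=env.sense(); print(round(s["t"],2),s["ee_pos"],s["gripper_width"],s["grasp_force"],s["wrist_force"]); return s
a=np.pi/2-.0954; R=Rd(a); q=np.array([.6206,.1579])
env.movel(np.array([*q,.155]),R,rate=.12); env.pause(.1); f0=st()["wrist_force"][2]
for z in (.147,.1445,.143,.142,.141,.140,.139,.138):
    env.movel(np.array([*q,z]),R,rate=.03); s=st()
    if s["wrist_force"][2]-f0>4: break
effector.release(); s=st()
env.movel(s["ee_pos"]+[0,0,.17],rate=.12); env.pause(.3); st()
env.reach(np.array([.50,-.02,.35]),Rd(.3)); env.pause(.2); st()
from fit import ok
for n in ("side","top"):
    p,P,c=cloud(n); print([ (r["score"],r["at"]) for r in tip_of(n,"jar_mid")[:4]+tip_of(n,"tray_handle")[:1]])
    Q=ok(P); u=(Q-[.6154,.2126,0])@Rz(.0954); m=(abs(u[:,2]-.108)<.02)&(abs(u[:,0])<.065)&(u[:,1]<.09)&(u[:,1]>.02)
    A=np.c_[u[m,:2],np.ones(m.sum())]; print("plane",np.linalg.lstsq(A,u[m,2],rcond=None)[0],m.sum())
    m=(np.hypot(u[:,0],u[:,1]+.055)<.024)&(u[:,2]>.18); print("cap",u[m].mean(0),m.sum(),np.linalg.lstsq(np.c_[u[m,:2],np.ones(m.sum())],u[m,2],rcond=None)[0])
    if n=="side": cv2.imwrite("pics/side6.png",cv2.resize(np.ascontiguousarray(p[120:340,170:450,::-1]),None,fx=2.5,fy=2.5))
```

```text
28.31 [0.6213 0.158  0.156 ] 0.052824720455093226 24.999664750412194 [-0.2893 -0.6346 -1.0172]
28.73 [0.6204 0.1579 0.1467] 0.053169523084382185 24.999620107405462 [-0.6465 -0.5889 -1.6973]
28.98 [0.6205 0.1579 0.1443] 0.05282952746734553 24.999707726260567 [-0.2552 -0.2543 -1.2187]
29.23 [0.6206 0.1579 0.1429] 0.053146956786231936 24.999677264618185 [ 0.0756  0.6859 -1.4126]
29.48 [0.6206 0.1579 0.1419] 0.05324488586307105 24.99965473227803 [-0.111  -0.6796 -1.7086]
29.73 [0.6208 0.1579 0.1411] 0.05332235101971774 24.99979072493261 [-0.0678 -0.1216 -1.2053]
29.98 [0.6208 0.1579 0.1411] 0.05305544750792811 25.000975485015715 [-1.6054  0.2537  5.0537]
30.69 [0.6206 0.1579 0.14  ] 0.09187513314552825 0.0 [ 0.0191 -0.2374  0.046 ]
32.56 [0.6205 0.1578 0.3097] 0.09176912057881459 0.0 [-0.3248  0.3915  0.2724]
33.95 [ 0.5003 -0.0194  0.3497] 0.0918231582153615 0.0 [ 0.1249  0.0158 -0.7545]
[(0.83, [0.4578, 0.0478, 0.0479]), (0.7, [0.6248, 0.1574, 0.1537]), (0.58, [0.4518, 0.1775, 0.0434]), (0.77, [0.6135, 0.215, 0.1528])]
plane [0.0054 0.0135 0.1075] 954
cap [-0.0015 -0.0508  0.1964] 185 [ 0.0494 -0.1434  0.1892]
[(0.86, [0.6194, 0.1618, 0.1544]), (0.62, [0.6141, 0.2124, 0.1541]), (0.52, [0.4536, 0.1752, 0.0488]), (0.74, [0.6113, 0.2126, 0.1533])]
plane [0.0004 0.0034 0.1086] 863
cap [-0.0012 -0.0552  0.1982] 194 [0.0303 0.032  0.2   ]
```

View pics/side6.png

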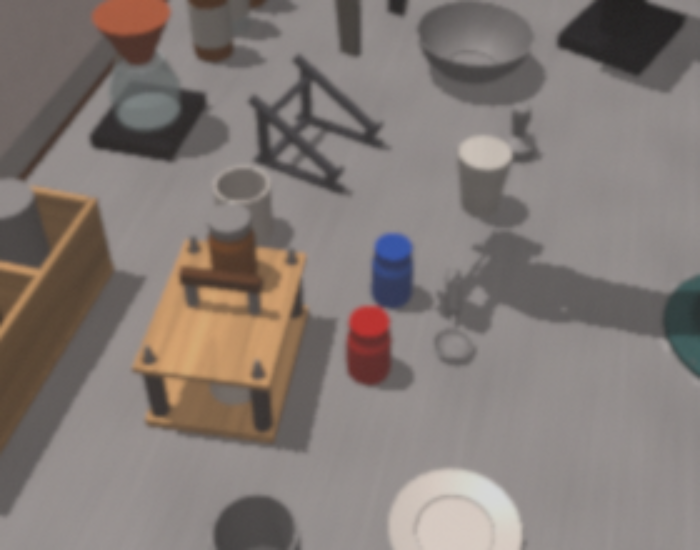

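The jar stands upright on the tray at (232,240) behind the handle. The tray is home, the bystanders are unmoved and the arm is clear, so I hand it in.

```bash
python3 -c "
from h import *
print(workorder.finish_job())"
```

```text
the job is handed in; nothing more can be done
None
```

The tray sits home and level on all four posts, the bean jar stands upright on it beside the handle, both are released, and the job was handed in at about 34 s of the 59 s allowed; no verdict came back.

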